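Change over the trays of a glass-draining station

ROBOT

A 6-joint arm with a two-finger parallel gripper is mounted at the origin on the work surface. World frame = base frame: x ahead of the robot, y to its left, z up, the work surface at z = 0. Lengths are in m, angles in rad, forces in N, time in s.
With the tool pointing down it reaches from about 0.35 to 1 m from the base axis. Payload 7.1 kg.
Tool frame: the origin (TCP) lies between the finger pads; the fingertips stand 22 mm ahead of it and the grasp point (between the pads) lies 3 mm ahead of it; x points along the fingers, y is the direction in which the jaws open and shut, and the axes are right-handed (so a half turn about x gives the same grasp; the last joint's range is limited). The gripper opens to 85 mm and grips with 20 to 120 N. Pads are 22 mm wide; open, the fingers measure 114 mm over their backs; the gripper's body (76 mm by 85 mm) begins 54 mm behind the grasp point. The pads swing forward as they close: fully open they stand 13 mm farther back than shut.
Start: joints at [-1.133, 0.423, 1.63, -0, 1.089, -0.019], TCP at [0.276, -0.561, 0.253] pointing down, gripper open.
Joint ranges: [-3, 3], [-0.9, 2.11], [0.09, 2.58], [-1.31, 4.45], [0.11, 2.69], [-2.54, 2.54]. Speed limits (rad/s): [2.39, 2.39, 3.01, 3.14, 3.14, 3.14].

INTERFACE

Orientations are given as a rotation vector (axis times angle).
In Python, from rig import manip gives the robot as it stands. The module is installed in compiled form; this text tells all that it offers. Calls block until the motion is done:
- manip.move_to(position, orientation): joint-space move of the TCP to a pose.
- manip.servo_line(position, orientation=None, rate=0.15): straight line of the TCP; orientation=None keeps the orientation; rate is the mean speed in m/s.
- manip.set_joints(angles): joint-space move.
- manip.command_gripper(opening, f_grip=None): finger opening in m; f_grip is the grip in N (None keeps the last); returns when the fingers have stopped.
- manip.hold(seconds).
- manip.solve_ik(position, orientation): joint angles nearest the present ones, or None.
- manip.camera(name): name is "scene" or "top" or "wrist"; returns a dict with "image" (384x512x3 uint8, red, green, blue), "fx", "fy", "cx", "cy" (pixels), "cam_to_world" (4x4, takes a point from camera to world coordinates); the wrist camera has in their place "mount" (4x4, takes a point from camera to tool coordinates, whose origin is the TCP and whose axes are the tool frame's). Camera axes: x right, y down, z forward; pixel columns grow to the right and rows downward; lengths in m; the calibration is good to about 2 mm. A picture is of the moment at which its call begins: read the wrist's pose just before it. There is no depth.
A pose or a line that the arm cannot do raises manip.IKError and nothing moves.
- manip.sign_off(): hands the job in, once; it reports no verdict.
Readings, each from a call of its own:
- manip.get_time(): time.
- manip.get_joint_positions(): joint angles.
- manip.get_joint_vel(): joint speeds.
- manip.get_tau(): joint torques, N m.
- manip.get_position(): TCP position.
- manip.get_ee_rot(): TCP orientation.
- manip.get_contact_force(): force on the tool from outside, world axes, zero at the start.
- manip.get_torque(): the same for the moment, N m.
- manip.get_width(): finger opening in m.
Only numpy, scipy, OpenCV 4.12 (cv2) and the standard library are available. Lean on these libraries where they do the work, as an engineer would, in place of code of your own. Each camera call takes 0.05 s, during which the arm holds its last target.

TASK

First hook a fingertip behind the front lip of the peg tray (the one with two glasses, pushed in) and draw it out along its rails all the way to its stop; then push the partly open plain tray fully home, and finish clear of everything. Only hook and push with the fingers: do not pinch a tray's front, lift nothing, keep the two glasses and the little dish in the trays upright, and leave the other things on the table where they stand.

Things in the scene. Friction and masses are not known exactly. Their poses are not given: they have to be found in the camera images.
- station: Fixed steel draining station holding two trays side by side (centres 242 mm apart; which is left varies). Origin on the table midway between them, below their closed lips; x points into the station, away from the robot, y left, z up; trays open along -x. Frame x 30 to 300 mm, 500 wide, side walls 75 mm high; hood 150 mm high only from x = 195 mm on.
- glass_tray (a joint): How far the peg tray is drawn out, m: 0 = fully home, 0.14 = hard stop fully out. It starts nearly home, 0 to 0.025. Slides stiffly with about 2 N of friction (plus light damping) and stays where it is left.
- glass_lip (a point): Lip of the peg tray (inner half of its front wall, 5 mm thick, 214 wide, moves with it). This point is at mid-width on the lip's outer side, at its top edge, 95 mm above the table; x points into the tray, y along the lip: the inner face to hook is at x = +5 mm, the outer face of the whole 10 mm wall at x = -5 mm. The tray floor is 62 mm below.
- glass_front (a point): Outer face of the peg tray's front wall, moves with it: 214 mm wide, 5 mm thick, 58 mm high. This point is at the middle of its top outer edge, 86 mm above the table; x points into the tray. Touching this and the lip at once with more than 2 N counts as pinching.
- plain_tray (a joint): How far the plain tray is drawn out, m: 0 = fully home (hard stop), 0.14 = fully out. It starts partly open, 0.06 to 0.12. Same rails and friction as the peg tray.
- plain_lip (a point): Lip of the plain tray (a blue basket like the other, but without pegs, holding one small dish), same shape and point as the peg tray's lip; moves with it.
- glass_pocket (a point): Point on the floor of the peg tray, 35 mm behind the lip's inner face, mid-width, 33 mm above the table; moves with the tray, a blue plastic basket 252 deep x 214 wide, side walls to 75 mm above the table. From the lip to 70 mm behind it the tray is empty across its width: room for a fingertip from above. Then come pegs 45 mm high and two glasses.
- plain_front (a point): Outer face of the plain tray's front wall, same shape as the peg tray's: the point is at mid-width of its top outer edge, 86 mm above the table; x points into the tray, which is pushed home along +x. It reaches down to 28 mm above the table. The same pinching rule holds.
- tumbler1: Clear glass 62 mm wide, 82 mm high, standing mouth down in the peg tray 100 to 140 mm behind the lip. Origin in the centre of its underside, 33 mm above the table.
- tumbler2: The other glass in the peg tray, the same.
- ramekin: Small white dish 72 mm wide, 42 mm high, standing in the middle of the plain tray 90 to 165 mm behind its lip. Origin in the centre of its underside, 33 mm above the table.
- mug: White mug 80 mm wide, 92 mm high, standing on the table to the left of the station. Origin in the centre of its underside. Leave alone.
- detergent: Grey bottle 68 mm wide, 190 mm high, standing to the right of the station. Origin in the centre of its underside. Leave alone.
- brush: Washing-up brush lying on the table, to the right in front of the robot. Leave alone.
- sauce_bowl: White bowl 110 mm wide, 50 mm high on the table, to the left in front of the robot. Origin in the centre of its underside. Leave alone.
Not all that is in view belongs to the job. Leave any blue or orange look-alike of the tumbler2 alone.

How it is judged:
By the outcome, as a careful person would: the job done as asked, in the order asked, and still so for the second after the job is handed in, with the robot touching nothing.
It also fails if it takes over 58 s, if anything falls off the work surface, if the arm or the gripper's body presses on something with over 40 N, if the wrist force passes 120 N, or if a joint passes its speed limit or range.

## Working session

There is one attempt and no reset: what is moved stays moved. The work goes in short steps, each a Python script; the robot and the scene stay as the last script left them, time stands still between calls to the robot, and variables do not carry over. Pictures are saved under pics/ and viewed, and the job is handed in when it is done.

```bash
mkdir -p pics; python3 - <<'E'
from rig import manip
import cv2,numpy as np
np.set_printoptions(precision=4,suppress=True)
for n in ["scene","top"]:
    c=manip.camera(n); cv2.imwrite(f"pics/{n}0.png",c["image"][:,:,::-1])
    print(n,c["fx"],c["fy"],c["cx"],c["cy"]);print(c["cam_to_world"])
print(manip.get_time(),manip.get_ee_rot(),manip.get_width(),manip.camera("wrist")["mount"])
E
```

```text
scene 439.5555534882811 439.5555534882811 255.97712333286879 192.7011530212093
[[ 0.5907  0.6547 -0.4716  1.1693]
 [ 0.8067 -0.469   0.3594 -0.4492]
 [ 0.0141 -0.5928 -0.8053  1.1901]
 [ 0.      0.      0.      1.    ]]
top 427.0393215850054 427.0393215850054 248.96349738994047 185.97485544171687
[[-0.0137 -0.9838  0.1786  0.3333]
 [-0.9993  0.0196  0.0311  0.0137]
 [-0.034  -0.178  -0.9834  1.1393]
 [ 0.      0.      0.      1.    ]]
0.1 [ 1.9679  0.4589 -1.9685] 0.08548013774699453 [[ 0.0006 -0.2847  0.9586 -0.1198]
 [ 1.     -0.0005 -0.0007 -0.0019]
 [ 0.0007  0.9586  0.2847 -0.0717]
 [ 0.      0.      0.      1.    ]]
```

View pics/scene0.png

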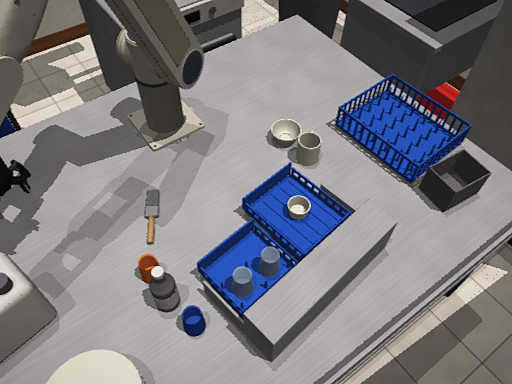

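View pics/top0.png

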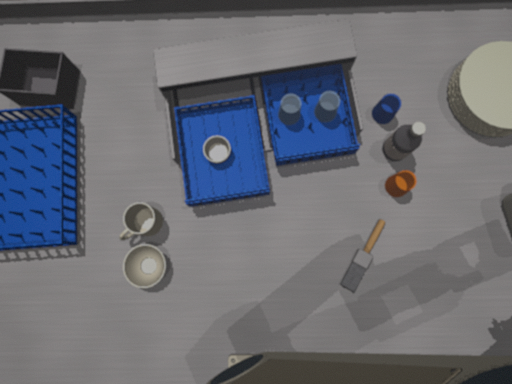

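The plain tray is on the left (front edge around (228,198) in top view). The peg tray is on the right, with its front edge around (316,155). I'll zoom in to measure the edges.

```bash
python3 - <<'E'
import cv2
a=cv2.imread("pics/top0.png")[20:220,140:380]
a=cv2.resize(a,None,fx=3.3,fy=3,interpolation=cv2.INTER_CUBIC)
a=cv2.resize(cv2.imread("pics/top0.png")[80:220,160:370],None,fx=3.8,fy=3.8,interpolation=cv2.INTER_CUBIC)
cv2.imwrite("pics/topz.png",a)
E
```

```text
(no output)
```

View pics/topz.png

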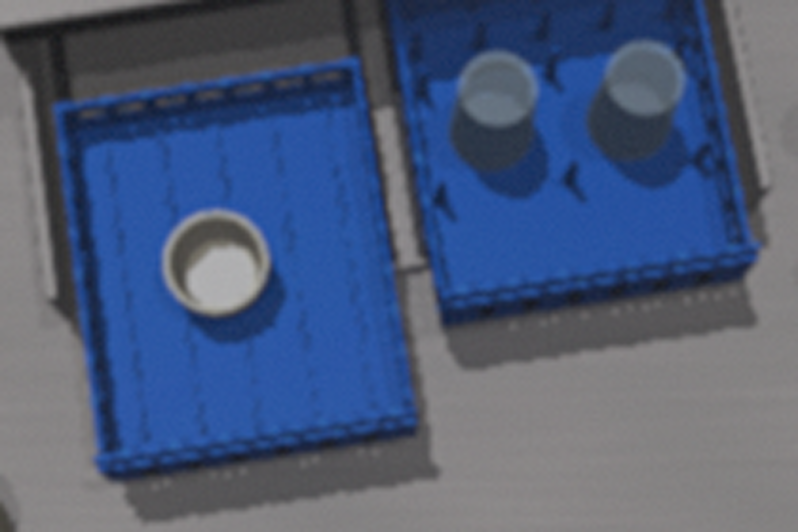

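```bash
cat > h.py <<'E'
import numpy as np,cv2
from rig import manip
np.set_printoptions(precision=4,suppress=True)
def ray(c,u,v,z,T=None):
    T=c["cam_to_world"] if T is None else T
    d=T[:3,:3]@np.array([(u-c["cx"])/c["fx"],(v-c["cy"])/c["fy"],1]); o=T[:3,3]
    return o+d*(z-o[2])/d[2]
def proj(c,P,T=None):
    T=c["cam_to_world"] if T is None else T
    p=(np.asarray(P)-T[:3,3])@T[:3,:3]
    return np.c_[c["fx"]*p[:,0]/p[:,2]+c["cx"],c["fy"]*p[:,1]/p[:,2]+c["cy"]]
E
python3 - <<'E'
from h import *
c=manip.camera("top")
z=lambda a,b:(160+(a+.5)/3.8-.5,80+(b+.5)/3.8-.5)
for nm,pt,h in [("gL",(441,300),.095),("gR",(752,247),.095),("pL",(98,460),.095),("pR",(415,410),.095),
  ("gfL",(443,322),.028),("gfR",(752,268),.028),("wallcR",(768,192),.075),("wallL",(50,298),.075)]:
    print(nm,ray(c,*z(*pt),h))
# edges
E
```

```text
gL [ 0.5915 -0.0214  0.095 ]
gR [ 0.6229 -0.2272  0.095 ]
pL [0.4889 0.2051 0.095 ]
pR [ 0.518  -0.0026  0.095 ]
gfL [ 0.5921 -0.0247  0.028 ]
gfR [ 0.6263 -0.2418  0.028 ]
wallcR [ 0.6666 -0.2448  0.075 ]
wallL [0.6037 0.243  0.075 ]
```

```bash
cat >> h.py <<'E'
def S(p,P):  # station->world
    x,y,a=p; P=np.asarray(P,float); c,s=np.cos(a),np.sin(a)
    return np.c_[x+c*P[:,0]-s*P[:,1],y+s*P[:,0]+c*P[:,1],P[:,2]]
def lines(q):
    L=[]
    for yc,qq in((-.121,q[3]),(.121,q[4])):
        for x,z in((0,.095),(.005,.095),(-.005,.086),(-.005,.028)):
            L.append([(x-qq,yc-.107,z),(x-qq,yc+.107,z)])
        for s in(-1,1): L.append([(-qq,yc+s*.107,.075),(.247-qq,yc+s*.107,.075)])
    for s in(-1,1):
        L.append([(.03,s*.25,.075),(.195,s*.25,.075)]); L.append([(.195,s*.25,.15),(.3,s*.25,.15)])
    L+= [[(.195,-.25,.15),(.195,.25,.15)],[(.3,-.25,.15),(.3,.25,.15)]]
    return L
def overlay(c,q,crop,f,name,T=None):
    x0,y0,x1,y1=crop
    im=cv2.resize(c["image"][y0:y1,x0:x1,::-1],None,fx=f,fy=f,interpolation=cv2.INTER_CUBIC)
    for l in lines(q):
        uv=(proj(c,S(q[:3],l),T)-[x0,y0]+.5)*f-.5
        cv2.line(im,*[tuple(int(round(v)) for v in r) for r in uv],(0,255,255),1,cv2.LINE_AA)
    cv2.imwrite(name,im)
E
python3 - <<'E'
from h import *
q=[.605,-.005,.135,.014,.086]
overlay(manip.camera("top"),q,(150,15,370,215),3,"pics/o1.png")
overlay(manip.camera("scene"),q,(190,155,400,355),3,"pics/o2.png")
E
```

```text
(no output)
```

View pics/o1.png

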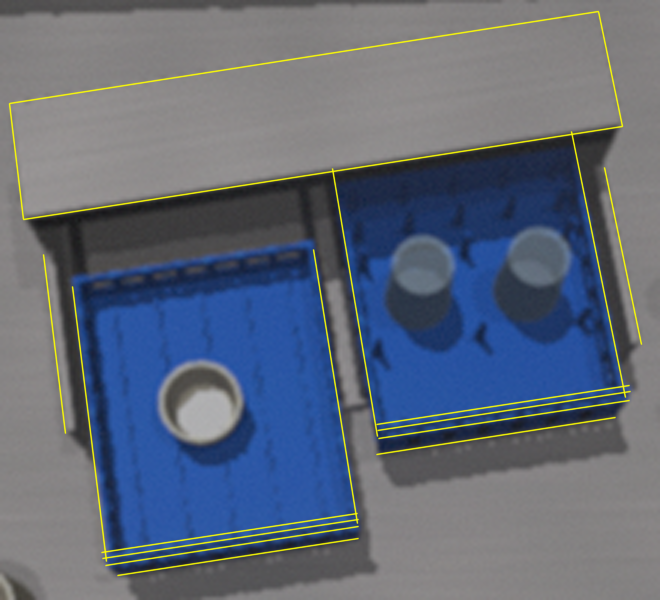

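View pics/o2.png

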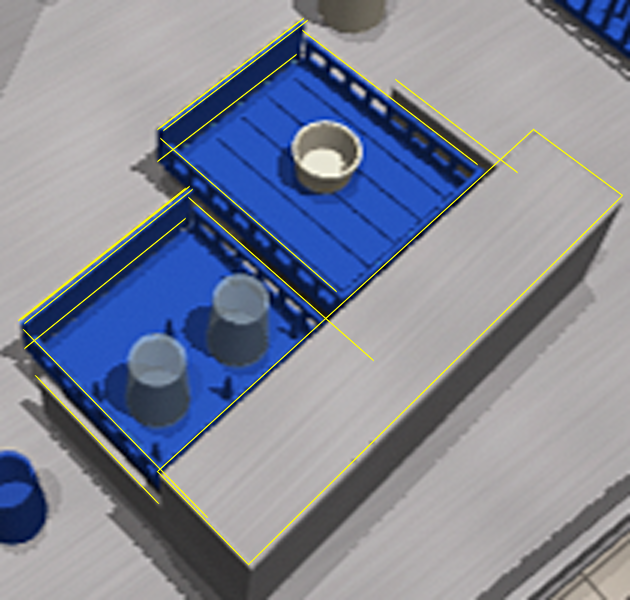

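The overlay matches to about 2 mm, giving a peg tray opening of about 14 mm and a plain tray opening of about 86 mm. Next I close the fingers and move over the peg tray pocket.

```bash
cat >> h.py <<'E'
from scipy.spatial.transform import Rotation as Ro
Q=[.605,-.005,.135,.014,.086]
def st(x,y,z): return S(Q[:3],[[x,y,z]])[0]
def un(p): 
    c,s=np.cos(Q[2]),np.sin(Q[2]); d=np.asarray(p)[:2]-Q[:2]; return np.array([c*d[0]+s*d[1],-s*d[0]+c*d[1],p[2]])
ey=np.array([-np.sin(Q[2]),np.cos(Q[2]),0]);ex=np.array([np.cos(Q[2]),np.sin(Q[2]),0])
ORI=Ro.from_matrix(np.c_[[0,0,-1],ey,ex]).as_rotvec()
def fs():
    f=manip.get_contact_force(); return np.array([f@ex,f@ey,f[2]])
E
python3 - <<'E'
from h import *
print(manip.solve_ik(st(.016,-.121,.2),ORI))
manip.command_gripper(0.0,20)
manip.move_to(st(-.15,-.16,.25),ORI)
manip.servo_line(st(-.014+.030,-.121,.17),rate=.2)
print(manip.get_time(),manip.get_width(),un(manip.get_position()),fs())
T=np.eye(4);T[:3,:3]=Ro.from_rotvec(manip.get_ee_rot()).as_matrix();T[:3,3]=manip.get_position()
c=manip.camera("wrist");overlay(c,Q,(0,0,512,384),1.5,"pics/w1.png",T@c["mount"])
c=manip.camera("scene");overlay(c,Q,(150,115,400,315),3,"pics/s1.png")
E
```

```text
[-0.2087  0.5176  1.6118 -0.      1.0122 -1.9145]
3.9583 7.146303616753715e-05 [ 0.0154 -0.1213  0.1703] [ 0.8225  0.4863 -0.4951]
```

View pics/w1.png

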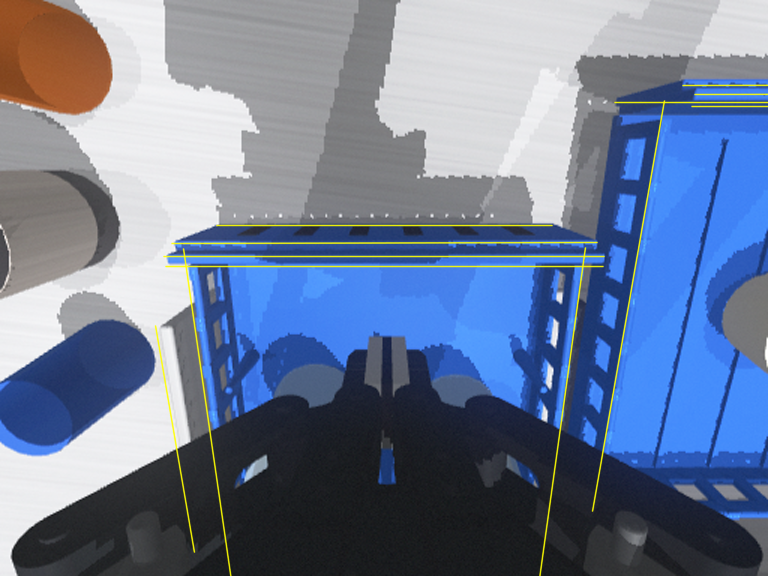

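View pics/s1.png

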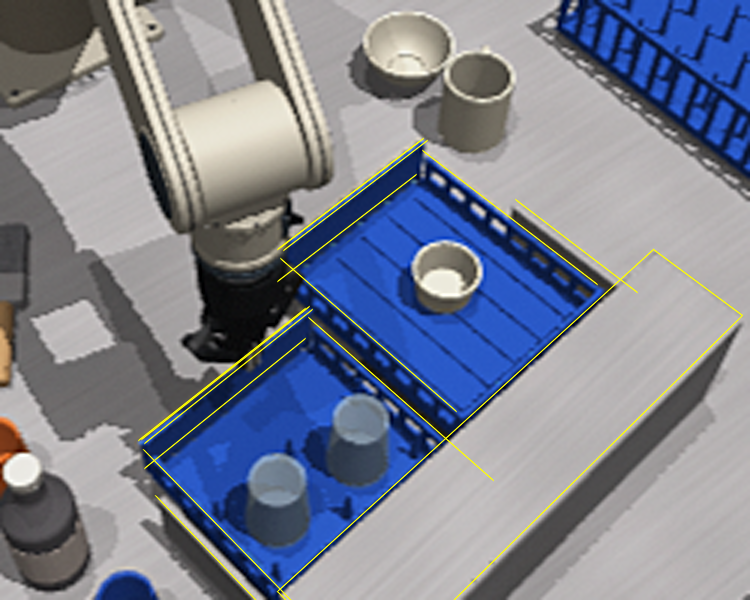

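The wrist view shows the lip at row ~258, with the closed fingers over the empty pocket and the glasses behind. The model lines fall on the lip, so I descend and pull.

```bash
python3 - <<'E'
from h import *
print("F0",fs())
manip.servo_line(st(.016,-.121,.078),rate=.08)
print("down",un(manip.get_position()),fs())
f0=fs()
x=.016
manip.servo_line(st(x-.012,-.121,.078),rate=.05); x-=.012
print(un(manip.get_position()),fs()-f0)
manip.servo_line(st(-.105,-.121,.078),rate=.05); x=-.105
print(manip.get_time(),un(manip.get_position()),fs()-f0)
c=manip.camera("scene");overlay(c,Q,(150,115,400,315),3,"pics/s2.png")
c=manip.camera("top");overlay(c,Q,(150,15,370,215),3,"pics/t2.png")
E
```

```text
F0 [-0.3006 -0.069   1.5282]
down [ 0.0164 -0.1212  0.0786] [-0.4551  0.6079  0.2504]
[ 0.0037 -0.1211  0.0783] [ 1.0571 -0.7091  0.2188]
8.0833 [-0.1052 -0.1211  0.0781] [ 1.9466 -2.2062  5.3339]
```

View pics/s2.png

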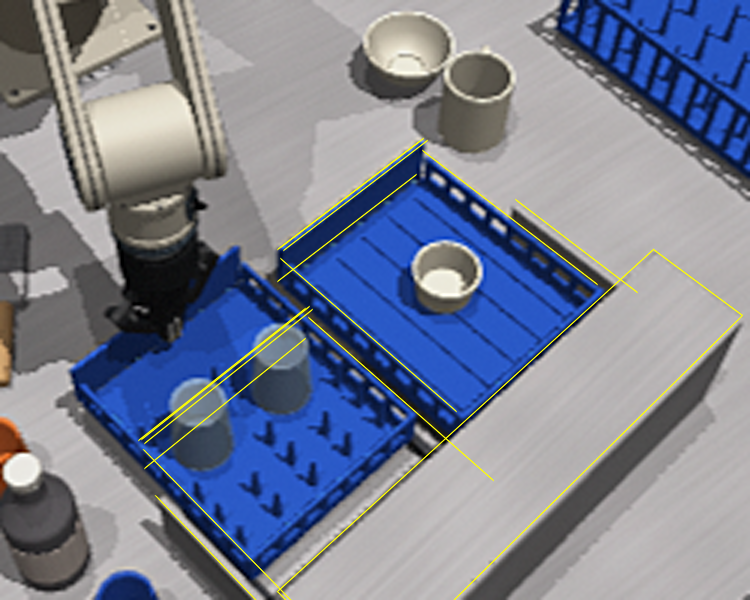

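The tray is following, with both glasses upright at zoomed pixels (200,425) and (280,370). I'll draw it to the stop in small steps while watching force.

```bash
python3 - <<'E'
from h import *
x=-.105
manip.servo_line(st(-.116,-.121,.078),rate=.04);x=-.116
print(un(manip.get_position()),fs())
for i in range(14):
    x-=.0015
    manip.servo_line(st(x,-.121,.078),rate=.02); manip.hold(.1)
    f=np.mean([fs() for _ in range(3)],axis=0); p=un(manip.get_position()); print(x,p[0],f)
    if f[0]>14 : break
print(manip.get_time())
c=manip.camera("top");overlay(c,[*Q[:3],.14,Q[4]],(150,15,370,215),3,"pics/t3.png")
E
```

```text
[-0.1175 -0.1209  0.078 ] [-0.6801 -2.4369  8.4706]
-0.11750000000000001 -0.11857328168603246 [ 0.6856 -2.7522  5.957 ]
-0.11900000000000001 -0.11995274946609452 [ 1.4208 -2.0336  6.1757]
-0.12050000000000001 -0.12141369177981892 [ 0.9266 -2.5655  6.5429]
-0.12200000000000001 -0.12287375444950151 [ 0.6491 -2.1782  6.8759]
-0.12350000000000001 -0.12435185516522346 [ 1.1705 -1.849   6.4995]
-0.125 -0.12588121786528242 [ 0.7642 -2.6036  6.8951]
-0.1265 -0.1265686172217912 [ 3.4948 -0.2833  4.3377]
-0.128 -0.12661534971793498 [9.805  0.7347 1.0984]
-0.1295 -0.12667101089273536 [14.8296  3.4228 -2.5575]
11.7583
```

View pics/t3.png

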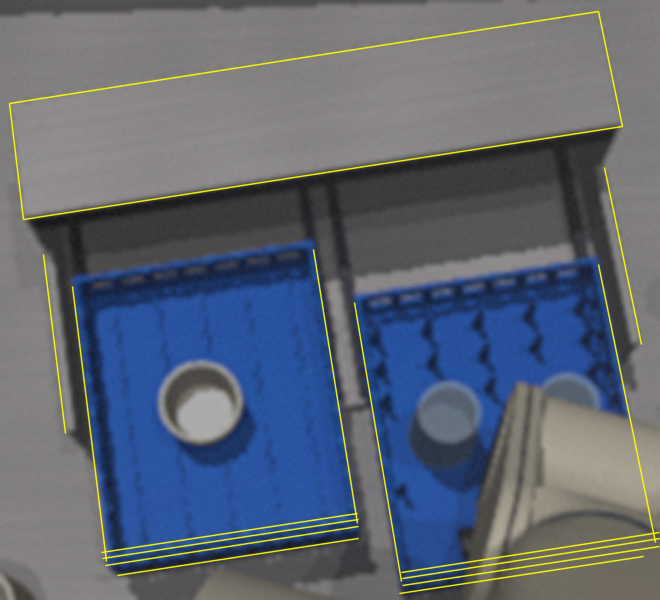

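The hard stop is confirmed: the finger stalled while force rose to 15 N, and the tray matches the 0.14 overlay. Next I retreat and go to the plain tray's front.

```bash
python3 - <<'E'
from h import *
manip.servo_line(st(-.112,-.121,.078),rate=.04)
manip.servo_line(st(-.110,-.121,.17),rate=.1)
manip.servo_line(st(-.128,.121,.17),rate=.15)
f=[fs() for _ in range(3)];print(np.mean(f,axis=0))
manip.servo_line(st(-.128,.121,.078),rate=.1)
print(manip.get_time(),un(manip.get_position()),fs())
c=manip.camera("scene");overlay(c,[*Q[:3],.14,Q[4]],(150,115,400,315),3,"pics/s4.png")
E
```

```text
[-0.5199  0.8984 -0.1058]
16.3 [-0.1276  0.121   0.0784] [-0.0341  0.3978  0.0945]
```

View pics/s4.png

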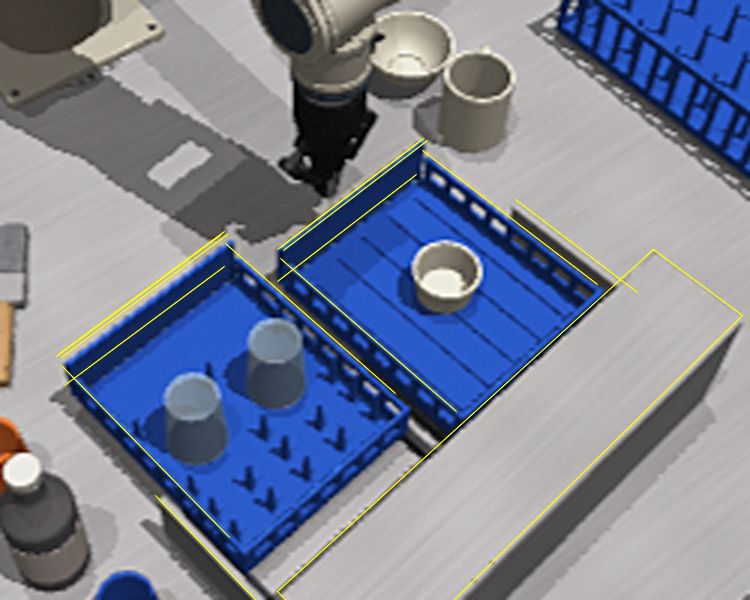

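The scene view suggests the peg tray lip (zoomed (65,368)–(232,243)) may be several mm short of the 0.14 line. I'll check in the top view before going on.

```bash
python3 - <<'E'
from h import *
c=manip.camera("top");
overlay(c,[*Q[:3],.14,Q[4]],(240,90,380,225),5,"pics/t5.png")
c=manip.camera("scene")
overlay(c,[*Q[:3],.14,Q[4]],(165,185,265,285),6,"pics/s5.png")
cv2.imwrite("pics/s5r.png",cv2.resize(c["image"][185:285,165:265,::-1],None,fx=6,fy=6,interpolation=cv2.INTER_CUBIC))
E
```

```text
(no output)
```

View pics/t5.png

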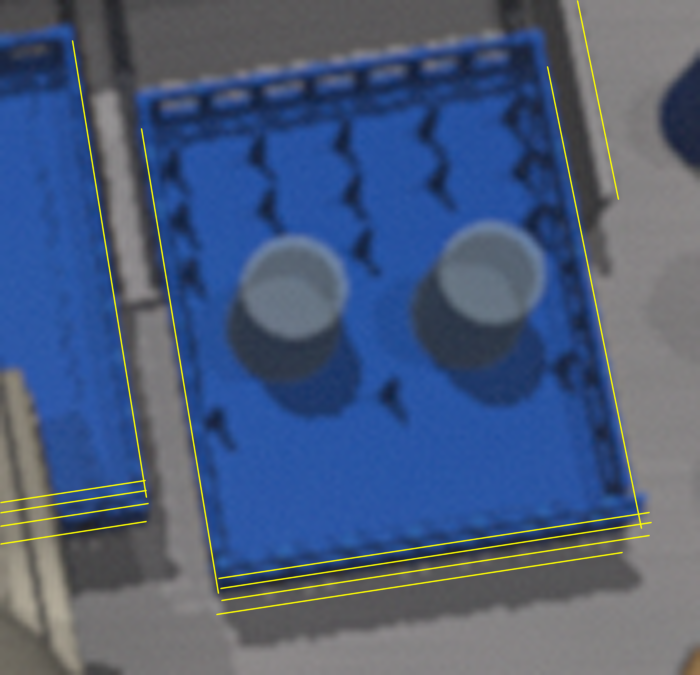

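View pics/s5.png

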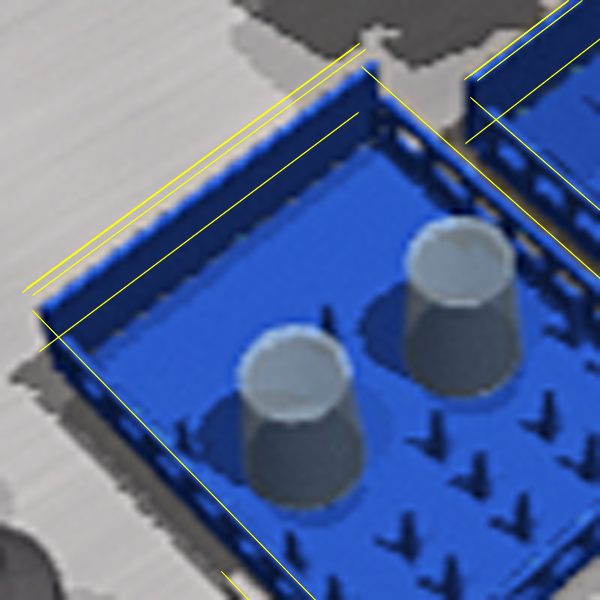

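The front's lower edge is about 23 px (zoomed 5x) short of the line, and the rear corner moved about 5 px (13 mm) back from t3. So my retreat dragged the tray back in. The z-force during the pull (about 6 N) suggests something bore down on the tray. The plain tray is still untouched, so the order holds. I'll redo the pull higher, watching forces on the retreat.

```bash
python3 - <<'E'
from h import *
def m(): return np.mean([fs() for _ in range(4)],axis=0)
manip.servo_line(st(-.128,.121,.15),rate=.15)
manip.servo_line(st(-.095,-.121,.15),rate=.2)
print("air",m())
manip.servo_line(st(-.095,-.121,.090),rate=.1)
print("down",un(manip.get_position()),m())
c=manip.camera("wrist"); cv2.imwrite("pics/w6.png",c["image"][:,:,::-1])
for x in (-.100,-.105,-.110,-.113,-.116):
    manip.servo_line(st(x,-.121,.090),rate=.05); print(x,un(manip.get_position()),m())
print(manip.get_time())
c=manip.camera("wrist"); cv2.imwrite("pics/w7.png",c["image"][:,:,::-1])
c=manip.camera("scene");overlay(c,[*Q[:3],.14,Q[4]],(140,165,265,290),6,"pics/s7.png")
E
```

```text
air [-0.306   0.3553 -0.2126]
down [-0.0947 -0.121   0.0902] [ 0.03   -0.1276 -0.2188]
-0.1 [-0.1002 -0.1211  0.0905] [ 0.3988 -0.5015 -0.8658]
-0.105 [-0.1054 -0.121   0.0901] [ 0.0748 -0.1378  0.3412]
-0.11 [-0.1104 -0.1209  0.0899] [ 0.651  -0.0383 -0.142 ]
-0.113 [-0.1132 -0.121   0.09  ] [ 0.3116 -0.1355 -0.1874]
-0.116 [-0.116  -0.1211  0.0901] [ 0.3555 -0.1355  0.6472]
20.5083
```

View pics/w6.png

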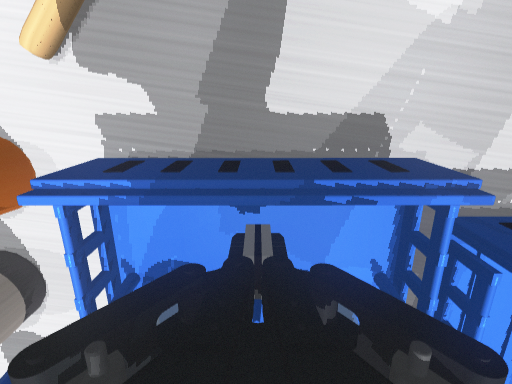

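View pics/w7.png

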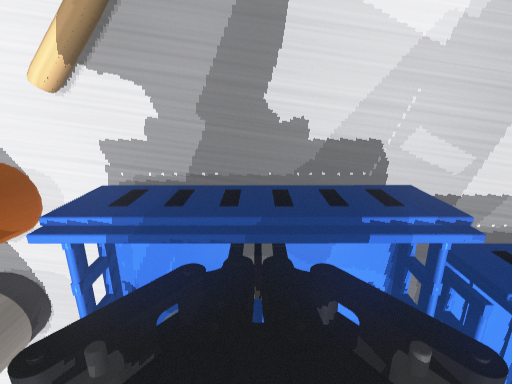

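View pics/s7.png

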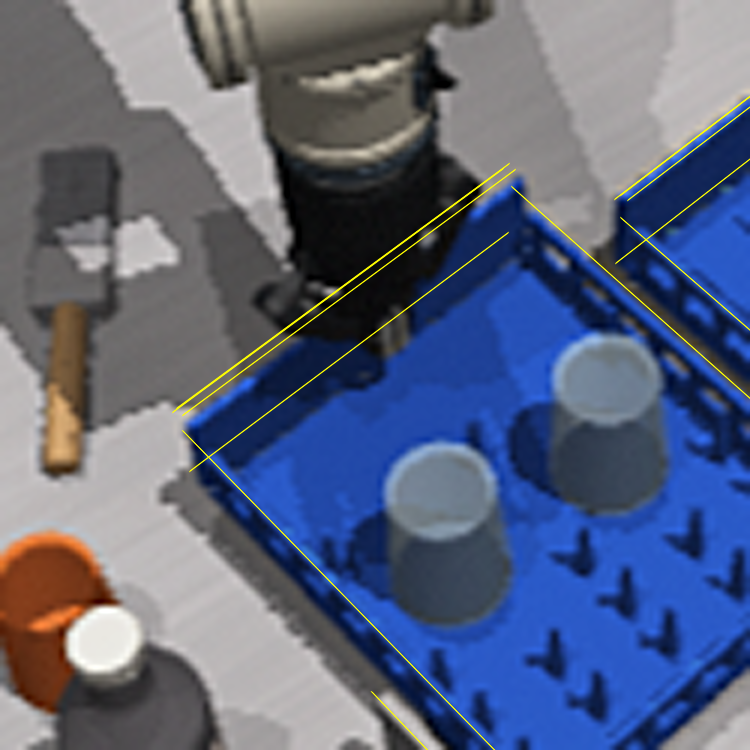

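At z=0.09 the hook makes contact without a z-load (w7: fingertips reach behind the lip at (258,245)). I'll continue to the stop, then back off in small checked steps.

```bash
python3 - <<'E'
from h import *
def m(): return np.mean([fs() for _ in range(4)],axis=0)
x=-.116
for i in range(16):
    x-=.0015
    manip.servo_line(st(x,-.121,.090),rate=.02); 
    f=m(); p=un(manip.get_position()); print(round(x,4),p[[0,2]],f)
    if f[0]>13 : break
manip.hold(.3); print(m())
c=manip.camera("wrist"); cv2.imwrite("pics/w8.png",c["image"][:,:,::-1])
for i in range(5):
    x+=.0015
    manip.servo_line(st(x,-.121,.090),rate=.02); print("back",x,un(manip.get_position())[0],m())
print(manip.get_time())
c=manip.camera("wrist"); cv2.imwrite("pics/w9.png",c["image"][:,:,::-1])
c=manip.camera("scene");overlay(c,[*Q[:3],.14,Q[4]],(140,165,265,290),6,"pics/s9.png")
a=np.hstack([cv2.imread("pics/w8.png")[:,:390],cv2.imread("pics/w9.png")[:,:390]]);cv2.imwrite("pics/w89.png",a)
E
```

```text
-0.1175 [-0.1174  0.09  ] [ 2.1807  0.8897 -0.0749]
-0.119 [-0.1191  0.09  ] [ 1.2001 -0.2253  0.5009]
-0.1205 [-0.1207  0.09  ] [ 0.7331 -0.9386  0.382 ]
-0.122 [-0.1222  0.09  ] [ 1.342  -0.8434  1.0445]
-0.1235 [-0.1237  0.09  ] [-0.1721 -0.0566 -0.4749]
-0.125 [-0.1252  0.09  ] [ 0.6456 -0.1304  1.1387]
-0.1265 [-0.1266  0.09  ] [ 1.6383  0.4722 -0.192 ]
-0.128 [-0.1267  0.0901] [ 7.3198  2.2038 -2.6976]
-0.1295 [-0.1267  0.0903] [12.3452  3.5088 -6.3645]
-0.131 [-0.1268  0.0905] [ 17.3619   5.2975 -10.6148]
[17.111   4.902  -9.7294]
back -0.1295 -0.12669972316168437 [11.8427  3.326  -5.5907]
back -0.128 -0.12662900046391742 [ 7.0348  1.2517 -2.5317]
back -0.1265 -0.12658606794527716 [2.9806 0.7175 0.9483]
back -0.125 -0.12559094380883473 [-0.1852  0.2696 -0.6818]
back -0.1235 -0.12357812279415026 [ 0.2551  0.2727 -0.5196]
24.7083
```

View pics/w89.png

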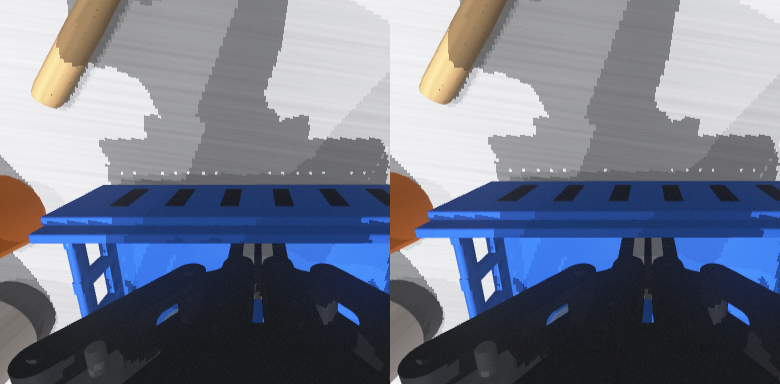

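View pics/s9.png

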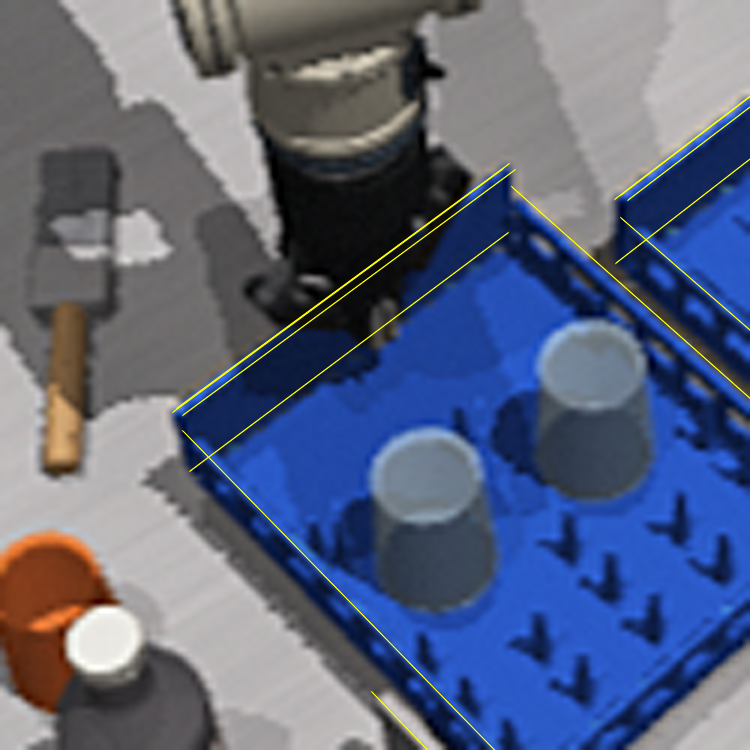

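The lip now sits on the 0.14 line, and the force is zero after backing off. I'll lift clear, verify, then push the plain tray.

```bash
python3 - <<'E'
from h import *
def m(): return np.mean([fs() for _ in range(4)],axis=0)
manip.servo_line(st(-.116,-.121,.090),rate=.04); print(m())
manip.servo_line(st(-.115,-.121,.16),rate=.12)
manip.servo_line(st(-.130,.121,.15),rate=.2)
c=manip.camera("scene");overlay(c,[*Q[:3],.14,Q[4]],(140,125,305,290),4,"pics/s10.png")
manip.servo_line(st(-.130,.121,.090),rate=.1); print(un(manip.get_position()),m())
x=-.112
manip.servo_line(st(x,.121,.090),rate=.06); print(m())
for x in (-.106,-.100,-.095): manip.servo_line(st(x,.121,.090),rate=.05); print(x,m())
print(manip.get_time())
c=manip.camera("wrist"); cv2.imwrite("pics/w10.png",c["image"][:,:,::-1])
E
```

```text
[-0.5762 -0.6372 -0.7613]
[-0.1298  0.1209  0.0902] [-0.6223 -0.2963  0.0597]
[-0.1177  0.2852  0.011 ]
-0.106 [-0.4943 -0.2101 -0.528 ]
-0.1 [-0.0194  0.393  -0.238 ]
-0.095 [-0.1971 -0.2165  0.5613]
29.2833
```

View pics/s10.png

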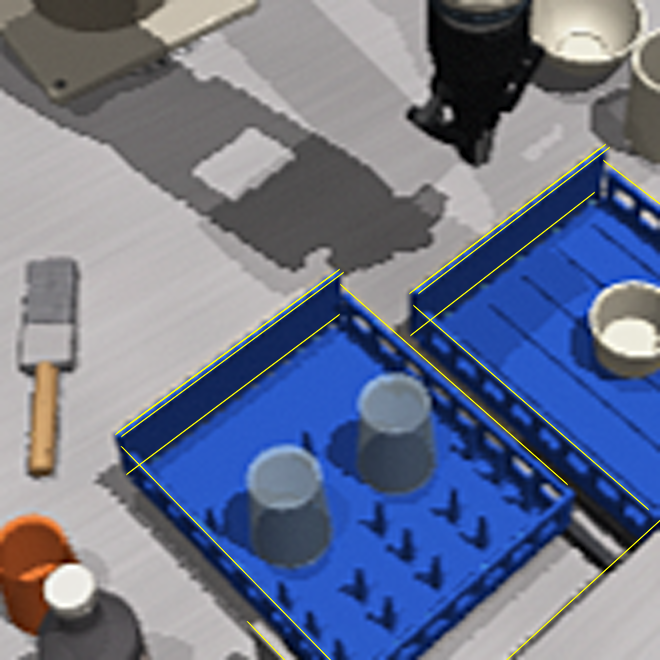

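View pics/w10.png

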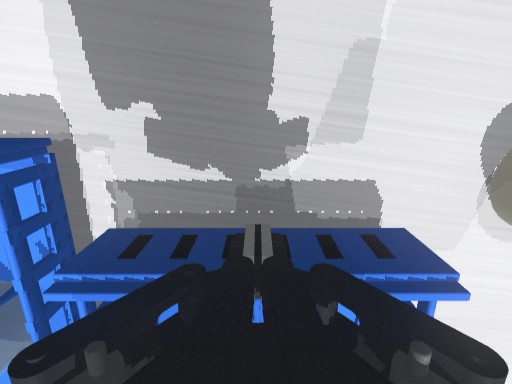

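The peg tray is on the 0.14 line with the glasses upright. The finger is near the plain front but has no force yet, so I continue in small steps.

```bash
python3 - <<'E'
from h import *
def m(): return np.mean([fs() for _ in range(4)],axis=0)
for x in (-.092,-.089,-.086,-.083): manip.servo_line(st(x,.121,.090),rate=.05); print(x,m())
print(manip.get_time())
c=manip.camera("scene");overlay(c,[*Q[:3],.14,Q[4]],(190,105,355,270),4,"pics/s11.png")
c=manip.camera("wrist"); cv2.imwrite("pics/w11.png",c["image"][:,:,::-1])
E
```

```text
-0.092 [ 0.113   0.1275 -0.2066]
-0.089 [-1.9348 -0.1517  0.6174]
-0.086 [-0.6337 -0.6818  0.863 ]
-0.083 [-0.6956  0.0621 -0.9865]
30.3333
```

View pics/s11.png

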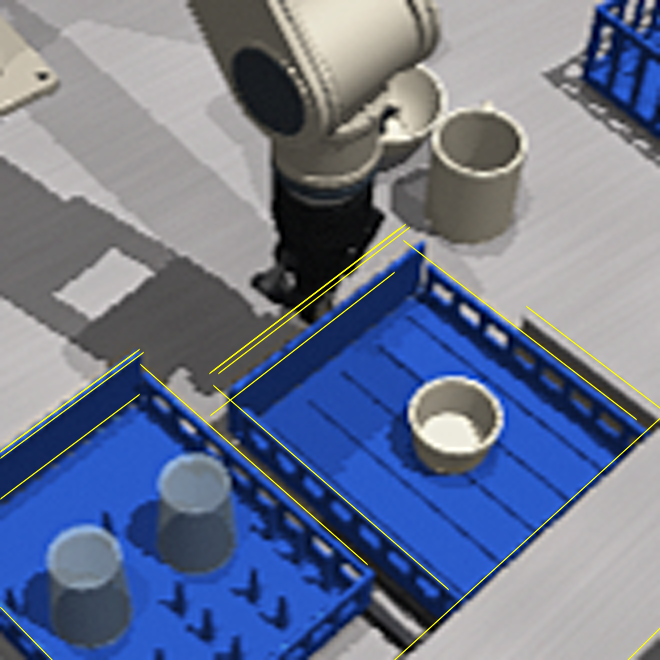

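View pics/w11.png

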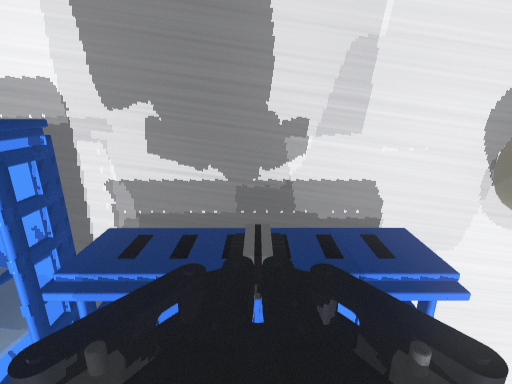

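The plain tray moves with the finger (~17 mm so far) and the dish is upright. I push it on to the stop.

```bash
python3 - <<'E'
from h import *
def m(): return np.mean([fs() for _ in range(4)],axis=0)
manip.servo_line(st(-.026,.121,.090),rate=.05); print(m())
x=-.026
for i in range(20):
    x+=.0015
    manip.servo_line(st(x,.121,.090),rate=.02); f=m(); print(round(x,4),un(manip.get_position())[0],f)
    if f[0]<-14: break
manip.hold(.2)
for dx in (.002,.004,.012,.04):
    manip.servo_line(st(x-dx,.121,.090),rate=.05)
print(m())
manip.servo_line(st(-.10,.121,.090),rate=.12)
manip.servo_line(st(-.20,.06,.22),rate=.2)
print(manip.get_time(),m())
q=[*Q[:3],.14,0]
c=manip.camera("scene");overlay(c,q,(180,155,380,305),4,"pics/s12.png")
c=manip.camera("top");overlay(c,q,(150,15,370,215),3,"pics/t12.png");cv2.imwrite("pics/t12r.png",c["image"][:,:,::-1])
E
```

```text
[ 0.1197 -0.1044  0.6344]
-0.0245 -0.024486929838026604 [-1.6987 -0.3244  1.104 ]
-0.023 -0.022991383188740545 [-1.3243 -0.4349  0.4267]
-0.0215 -0.021368409664455395 [-1.3584 -0.3024 -0.3928]
-0.02 -0.019823211737641008 [-0.8605  0.0096 -0.8815]
-0.0185 -0.018770177896568357 [-2.595  -0.3467  0.8361]
-0.017 -0.01871872888812098 [-8.0465 -0.7659  5.4402]
-0.0155 -0.018642035670136586 [-12.4378  -0.2774   8.9205]
-0.014 -0.018591178094417824 [-16.7037   0.2738  11.5928]
[-0.2016 -0.7884  0.3985]
37.0 [ 1.0633 -0.8288 -0.4522]
```

View pics/s12.png

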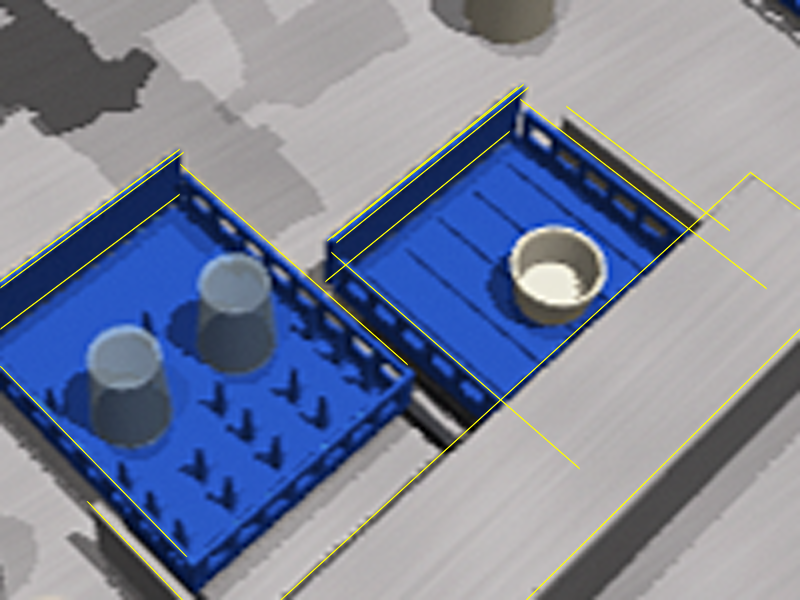

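View pics/t12.png

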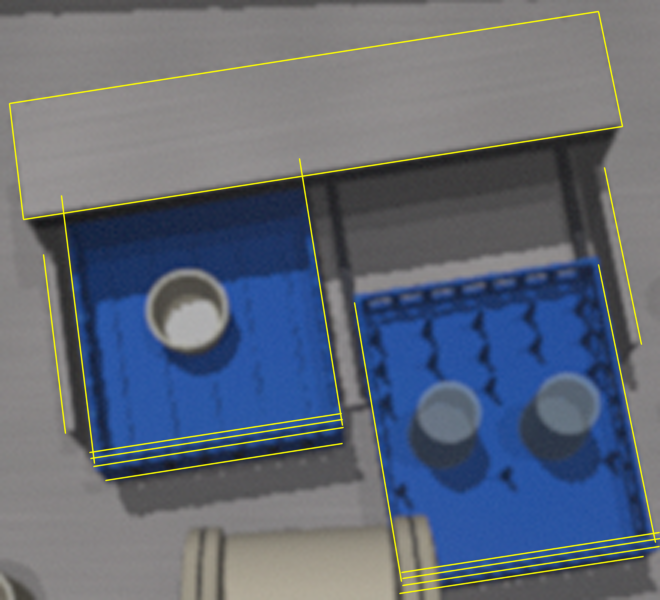

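View pics/t12r.png

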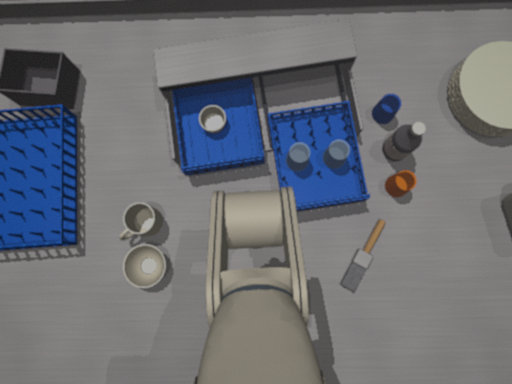

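Both trays sit on their predicted stop lines (0.14 and 0). The dish at top-view pixel (212,118) and the glasses at (299,153) and (339,150) are upright. Mug, bowl, brush, bottle and cups are where they started, and the arm is clear, so I hand in.

```bash
python3 - <<'E'
from h import *
manip.hold(.3); print(manip.get_time(),fs(),un(manip.get_position())); manip.sign_off()
E
```

```text
37.4 [ 0.6027 -0.389  -0.296 ] [-0.2     0.0601  0.2197]
the job is handed in; nothing more can be done
```

I drew the peg tray out to its stop, then pushed the plain tray fully home, and handed the job in at 37.4 s with the arm clear of everything.

- **Peg tray:** My first pull also reached the stop, but the tray slid back about 13 mm as the finger backed off. An upward force of about 6 N during that pull suggests the gripper was bearing down on the tray. I caught this in the pictures before touching the plain tray and repeated the hook 12 mm higher. That time it stopped at 17 N, released to zero force and stayed put.
- **Plain tray:** I pushed it with closed fingers on its front. The finger stalled against the stop while the force rose to about 17 N.
- **Final checks:** Both trays lie on the predicted lines for 0.14 m and 0 m, within about 2 mm. The glasses and dish are upright, the other things look unmoved, and the contact force was down to noise.
- **Small disagreement:** At its stop, the plain tray's finger position was about 5 mm off what the peg-tray contact would predict. That difference could come from the finger's shape or from calibration.

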